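# Gauge the flange gap of a heating pump

## Robot

A 7-joint arm with a two-finger parallel gripper is mounted at the origin on the work surface. World frame = base frame: x ahead of the robot, y to its left, z up, the work surface at z = 0. Lengths are in m, angles in rad, forces in N, time in s.
With the tool pointing down it reaches from about 0.425 to 1.025 m from the base axis. Payload 9.4 kg.
Tool frame: the origin (TCP) lies midway between the tips of the shut fingers; the grasp point (between the pads) lies 19 mm behind it (manip.grip_depth is the distance from the TCP to the grasp point, in m); z points along the fingers, y is the direction in which the jaws open and shut (so a half turn about z gives the same grasp; the last joint's range is limited). The gripper opens to 93 mm and grips with 3 to 60 N. Pads are 15 mm wide; open, the fingers measure 128 mm over their backs; the gripper's body (75 mm by 188 mm) begins 65 mm behind the grasp point.
Start: joints at [-1.347, 0.599, -0.003, 1.599, 0.002, 0.943, -0.08], TCP at [0.215, 0.692, 0.219] pointing down, gripper open.
Joint ranges: [-2.57, 2.57], [-0.35, 1.97], [-1.29, 1.29], [0.11, 2.56], [-1.05, 4.19], [0.11, 1.86], [-2.63, 2.63]. Speed limits (rad/s): [2.22, 2.22, 3.01, 3.01, 3.14, 3.14, 3.14].

## Interface

Orientations are given as a 3x3 rotation matrix whose columns are the frame's x, y, z axes.
In Python, from workcell import manip, imaging, models gives the robot as it stands. The module is installed in compiled form; this text tells all that it offers. Calls block until the motion is done:
- manip.reach(position, orientation): joint-space move of the TCP to a pose.
- manip.move_linear(position, vel=0.15, rotation=None, until_force=None): straight line of the TCP; rotation=None keeps the orientation; vel is the mean speed in m/s. With until_force (N) it stops when the force on the tool has changed by that much, and returns True; else False.
- manip.movej(angles): joint-space move.
- manip.gripper_to(opening, effort=None): finger opening in m; effort is the grip in N (None keeps the last); returns when the fingers have stopped.
- manip.dwell(seconds).
- manip.ik(position, orientation): joint angles nearest the present ones, or None.
- imaging.get_image(name): name is "scene" or "side" or "wrist"; returns (picture, depth): 480x640x3 uint8, red, green, blue; 480x640 float32, m along the optical axis (not along the pixel's ray), 0 where there is no reading.
- imaging.camera_info(name): a dict with "fx", "fy", "cx", "cy" (pixels), "camera_from_world" (4x4, takes a point from world to camera coordinates). Camera axes: x right, y down, z forward; pixel columns grow to the right and rows downward; lengths in m; the calibration is good to about 2 mm. A picture is of the moment at which its call begins: read the wrist's pose just before it. camera_info takes no time and is no camera call; for the wrist camera it gives the pose at the moment of the call.
A pose or a line that the arm cannot do raises manip.MotionError and nothing moves.
- manip.close_job(): hands the job in, once; it reports no verdict.
Trained networks look in the newest picture that a camera, given by its name, has taken for a name from the list of things; names that differ only in an ending like _2 or _b are one class to them, and where a whole thing is asked for, a point or a joint stands for the part that bears it (a point fixed in the world has none). Each returns a list of dicts, best first, with "conf" (0 to 1); they miss things now and then, are a little off and sometimes report something else, mostly with a low value. They report only what shows in the picture. A call takes as long as a camera call. They do not tell look-alikes from the thing itself.
- models.masks_of(camera, label): "mask" (480x640 bool, what is visible of it).
- models.tip_of(camera, label): "at" ([x, y, z] in m, in world coordinates, good to about 4 mm: a listed point, or the origin of a listed thing).
Readings, each from a call of its own:
- manip.get_clock(): time.
- manip.get_joints(): joint angles.
- manip.get_qd(): joint speeds.
- manip.get_joint_torque(): joint torques, N m.
- manip.get_tool_pos(): TCP position.
- manip.get_tool_rot(): TCP orientation.
- manip.get_ft_force(): force on the tool from outside, world axes, zero at the start.
- manip.get_wrist_torque(): the same for the moment, N m.
- manip.get_opening(): finger opening in m.
Only numpy, scipy, OpenCV 4.12 (cv2) and the standard library are available. Lean on these libraries where they do the work, as an engineer would, in place of code of your own. Each camera call takes 0.05 s, during which the arm holds its last target. There are 200 camera calls.

## Task

Take the taper gauge out of the tool rack and, keeping it upright and square to the flanges, slide its blade down between the pump flange and the manifold flange until it is snug and drags on both faces. Do not force it: the pump must not be shoved along, and the other things stay where they are. Finish while still holding the gauge snug at that depth, so that I can read the gap.

Things in the scene. Friction and masses are not known exactly. Their poses are not given: they have to be found in the camera images.
- gauge: Taper gauge, about 90 g, hanging upright in a rack slot. Origin: middle of the blade's tip, 26 mm above the table in the rack; z up, x across thickness, y across width (x, -x alike). Aluminium wedge blade 84 long, 16 wide, thickness 1.5 at the tip to 12 mm at the handle, evenly on both faces. From 84 to 134 mm up: orange handle 24 (x) by 30 mm (y), its underside resting on the rack.
- rack: Grey tool rack, fixed. Origin under its middle; 90 mm (x) by 210 mm (y), top at 110 mm. Three slots through the top, each 17 mm (x) by 22 mm (y), in a row along y at -64, 0 and +64 mm, hold gauge, screwdriver and nut driver in any order, turned as the rack is.
- pipe_flange: Brass manifold flange, fixed. Origin on the plane of its face towards the pump, mid-width, at table height. y = pipe axis, towards the pump; z up. Flat plate 100 wide (x), 12 thick (y -12 to 0), z 30 to 120 mm; straight level top edge at z = 120 mm. Two 10 mm bolts cross the gap at x = -36 and +36, z = 75 mm; between them the gap is free.
- pump: Red pump, 2.4 kg, loose on rails: about 25 N along the pipe axis shifts it. Origin on the face plane of its steel flange, axes as pipe_flange; flange 100 wide, 12 thick (y 0 to 12), z 30 to 120 mm. Gap = y distance of the two origins, 6 to 8.5 mm: the blade gets snug with its tip 36 to 60 mm below the top edge; 10 to 20 N down on the gauge does it. Motor to x = 138, top 123 mm.
- screwdriver: Screwdriver with a red handle hanging in the rack, handle 28 mm diameter, top at about 166 mm. Origin at its tip. Leave alone.
- nut_driver: Nut driver with a blue handle hanging in the rack, same shape and size as the screwdriver. Origin at its tip. Leave alone.
- soap: Amber soap bottle, 64 mm diameter, 160 mm high, standing behind the work. Origin under its middle. Leave alone.
- gasket: Black flange gasket ring, 64 mm outside, 40 mm inside, 4 mm thick, lying flat in front of the work. Origin under its middle. Leave alone.
- manifold: The whole fixed unit: mounting plate 110 (x) by 345 mm (y) carrying manifold, flange and pump. Origin and axes equal those of pipe_flange. On its -y side the brass manifold bar runs to y = -176 mm, with three red valve caps (28 mm diameter, tops at 131 mm, at y = -42, -88, -134 mm).
Not all that is in view belongs to the job. Of the things like the rack, leave any that is purple or yellow; of the rest the larger one is meant.

How it is judged:
On the way, in this order (a step that is already met when the one before it is completed fails the run):
1. the gauge is lifted out of the rack in the gripper (z of gauge in the frame of rack above 0.112 m and contact force between the fingers and gauge above 1 N and contact force between gauge and rack below 0.1 N), for 0.2 s.
2. the blade has entered the gap between the flanges, upright (z of gauge in the frame of pipe_flange below 0.114 m and y of gauge in the frame of pipe_flange above 0 m and y of gauge in the frame of pump below 0 m and x of gauge in the frame of pipe_flange between -0.03 and 0.03 m and angle between gauge's own z axis and vertical below 0.15 rad), for 0.1 s.
At the end, for the whole second after the job is handed in: The gauge, gripped (over 2 N) and still, stands in the gap within 30 mm of the flanges' middle, tip 20 to 70 mm below their top, pressing on both faces (over 0.8 N each), within 5 deg of upright and 7 deg of square; the pump is within 2 mm of its start (contact force between gauge and pipe_flange above 0.8 N and contact force between gauge and pump above 0.8 N and contact force between the fingers and gauge above 2 N and z of gauge in the frame of pipe_flange between 0.05 and 0.1 m and x of gauge in the frame of pipe_flange between -0.03 and 0.03 m and angle between gauge's own z axis and vertical below 0.09 rad and angle between the x axis of gauge and the y axis of pipe_flange, either way round below 0.12 rad and linear speed of gauge below 0.01 m/s and distance of pump from where it was at the start of the episode below 0.002 m); the arm keeps its last pose, push and grip.
It fails at once if the pump is shoved more than 3 mm along (distance of pump from where it was at the start of the episode above 0.003 m).
It fails at once if another tool, the bottle or the gasket is moved more than 25 mm (distance of any of screwdriver, nut_driver, soap, gasket from where it was at the start of the episode above 0.025 m).
It also fails if it takes over 48 s, if anything falls off the work surface, if the arm or the gripper's body presses on something with over 40 N, if the wrist force passes 120 N, or if a joint passes its speed limit or range.

## Working session

There is one attempt and no reset: what is moved stays moved. The work goes in short steps, each a Python script; the robot and the scene stay as the last script left them, time stands still between calls to the robot, and variables do not carry over. Pictures are saved under pics/ and viewed, about 8 in all and at most 12, crops included, and the job is handed in when it is done.

```bash
mkdir -p pics; ls
cat > h.py <<'E'
import numpy as np, cv2
from workcell import manip, imaging, models
def snap(name, fn=None, crop=None, scale=1):
    K=imaging.camera_info(name); im,d=imaging.get_image(name)
    if fn:
        o=im if crop is None else im[crop[1]:crop[3],crop[0]:crop[2]]
        o=cv2.resize(o,None,fx=scale,fy=scale,interpolation=cv2.INTER_CUBIC)
        cv2.imwrite('pics/'+fn,cv2.cvtColor(o,cv2.COLOR_RGB2BGR))
    return im,d,K
def cloud(d,K):
    v,u=np.mgrid[:480,:640]
    p=np.stack([(u-K['cx'])/K['fx']*d,(v-K['cy'])/K['fy']*d,d,np.ones_like(d)],-1)
    w=p@np.linalg.inv(K['camera_from_world']).T
    w=w[...,:3]; w[d<=0]=np.nan
    return w
def proj(p,K):
    q=K['camera_from_world']@np.append(p,1); return K['fx']*q[0]/q[2]+K['cx'],K['fy']*q[1]/q[2]+K['cy']
E
python3 - <<'E'
from h import *
print(manip.get_clock(), manip.grip_depth)
for c in ('scene','side'):
    im,d,K=snap(c,c+'1.png'); W=cloud(d,K)
    C=np.linalg.inv(K['camera_from_world']); print(c,C[:3,3].round(3),C[:3,2].round(2))
    for l in ('gauge','rack','pipe_flange','pump','screwdriver','nut_driver','manifold','soap','gasket'):
        t=models.tip_of(c,l); print(c,l,[(np.round(x['at'],3).tolist(),round(x['conf'],2),np.round(proj(x['at'],K)).tolist()) for x in t])
E
```

```text
pics
0.0 0.0188
scene [1.021 0.317 0.947] [-0.49 -0.21 -0.85]
scene gauge []
scene rack [([0.508, 0.453, -0.002], 0.97, [484.0, 324.0]), ([0.71, 0.24, 0.002], 0.91, [344.0, 373.0]), ([0.552, 0.194, -0.001], 0.61, [352.0, 295.0]), ([0.209, 0.403, 0.001], 0.56, [494.0, 202.0])]
scene pipe_flange [([0.589, -0.21, -0.002], 0.88, [170.0, 242.0])]
scene pump [([0.588, -0.205, 0.002], 0.78, [172.0, 242.0])]
scene screwdriver [([0.549, 0.195, 0.039], 0.25, [354.0, 285.0])]
scene nut_driver [([0.549, 0.192, 0.039], 0.71, [353.0, 284.0])]
scene manifold [([0.589, -0.21, 0.004], 0.63, [170.0, 241.0])]
scene soap [([0.76, 0.043, -0.002], 0.95, [237.0, 358.0])]
scene gasket [([0.386, 0.084, 0.002], 0.75, [333.0, 215.0])]
side [-0.136  0.543  0.653] [ 0.66 -0.46 -0.6 ]
side gauge [([0.551, 0.256, 0.032], 0.63, [240.0, 276.0])]
side rack [([0.549, 0.192, 0.002], 0.91, [270.0, 276.0]), ([0.705, 0.238, 0.002], 0.79, [217.0, 248.0]), ([0.51, 0.455, 0.001], 0.74, [154.0, 344.0]), ([0.76, 0.044, -0.002], 0.7, [278.0, 211.0]), ([0.213, 0.402, -0.001], 0.68, [263.0, 458.0])]
side pipe_flange []
side pump [([0.589, -0.202, -0.001], 0.84, [396.0, 209.0])]
side screwdriver [([0.547, 0.128, 0.039], 0.79, [295.0, 251.0])]
side nut_driver [([0.547, 0.194, 0.037], 0.9, [268.0, 264.0])]
side manifold [([0.587, -0.21, -0.002], 0.77, [399.0, 209.0])]
side soap [([0.76, 0.043, -0.002], 0.69, [278.0, 211.0])]
side gasket [([0.384, 0.084, -0.002], 0.93, [360.0, 301.0]), ([0.549, 0.258, 0.03], 0.22, [240.0, 278.0])]
```

View pics/scene1.png

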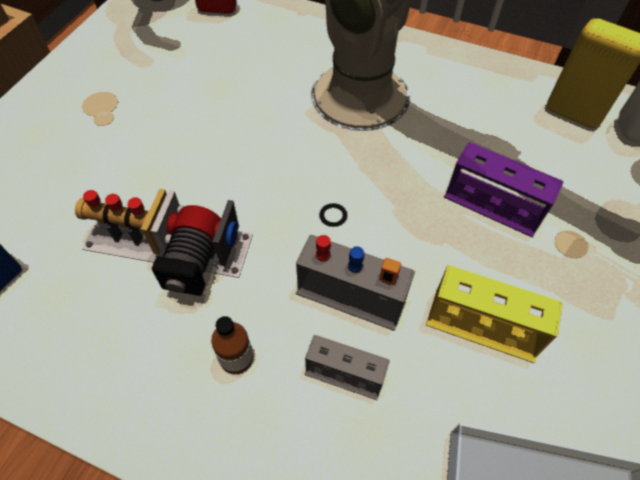

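View pics/side1.png

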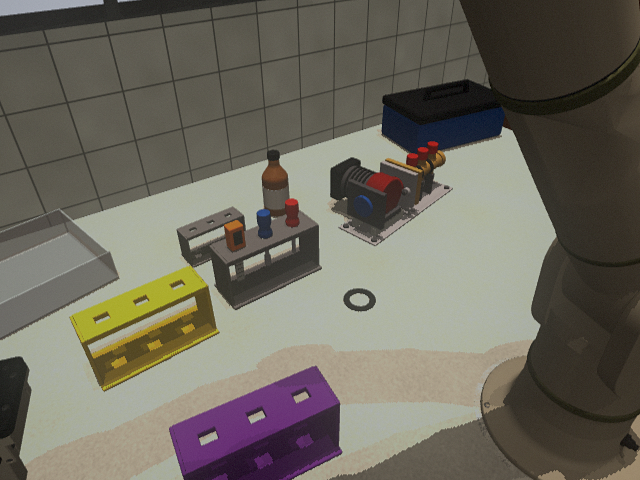

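The large grey rack, at about (355,275) in the scene view, holds the red tool, the blue tool and the orange gauge at (390,270). The purple, yellow and small grey racks are decoys. The pump and manifold are at about (165,235), with the gap between the brass flange and the steel flange. Next I'll measure the yaws.

```bash
cat >> h.py <<'E'
def rect(P):
    (c,s,a)=cv2.minAreaRect(P[:,:2].astype(np.float32)*1000); b=cv2.boxPoints((c,s,a))
    e=max((b[1]-b[0],b[2]-b[1]),key=np.linalg.norm); y=np.degrees(np.arctan2(e[1],e[0]))%180
    return np.round(c,1),np.round(s,1),round(y,1)
E
python3 - <<'E'
from h import *
for c in ('scene','side'):
    im,d,K=snap(c); W=cloud(d,K); z=W[...,2]
    near=lambda x,y,r: np.hypot(W[...,0]-x,W[...,1]-y)<r
    P=W[near(.549,.193,.14)&(abs(z-.11)<.004)]; print(c,'rack',len(P),rect(P))
    hsv=cv2.cvtColor(im,cv2.COLOR_RGB2HSV)
    P=W[near(.55,.257,.04)&(abs(z-.16)<.005)]; print('gauge top',len(P),P.mean(0).round(4),rect(P))
    P=W[near(.589,-.206,.06)&(abs(z-.12)<.0025)]; print('flange tops',len(P))
    m=near(.589,-.206,.06)&(abs(z-.12)<.003)
    np.save(c+'_fl.npy',W[m]); 
    m=near(.589,-.206,.3)&(abs(z-.006)<.006)&(z>.003); P=W[m]; print('plate',len(P),rect(P))
    q=np.load(c+'_fl.npy'); print(q[::max(1,len(q)//25)].round(3).tolist())
E
```

```text
scene rack 2826 (array([549.9, 191.8]), array([ 72.8, 209.9]), np.float32(91.0))
gauge top 212 [0.55   0.2562 0.159 ] (array([548.9, 255.9]), array([25.5, 30.1]), np.float32(91.3))
flange tops 561
plate 2590 (array([ 593. , -204.4]), array([586.9, 586.8]), np.float32(17.8))
[[0.545, -0.231, 0.119], [0.54, -0.206, 0.12], [0.545, -0.207, 0.118], [0.553, -0.207, 0.121], [0.562, -0.217, 0.121], [0.569, -0.222, 0.12], [0.573, -0.222, 0.119], [0.564, -0.198, 0.117], [0.578, -0.211, 0.12], [0.587, -0.222, 0.119], [0.586, -0.211, 0.12], [0.579, -0.193, 0.119], [0.605, -0.237, 0.12], [0.61, -0.241, 0.121], [0.597, -0.211, 0.117], [0.593, -0.191, 0.12], [0.604, -0.209, 0.118], [0.6, -0.191, 0.12], [0.616, -0.214, 0.121], [0.607, -0.191, 0.119], [0.619, -0.208, 0.118], [0.597, -0.148, 0.119], [0.619, -0.186, 0.12], [0.625, -0.19, 0.119], [0.632, -0.19, 0.121], [0.634, -0.187, 0.12]]
side rack 1863 (array([548.5, 194.1]), array([ 73.9, 210.6]), np.float32(90.5))
gauge top 154 [0.5449 0.2591 0.1597] (array([547.1, 258.1]), array([29.6, 25.3]), np.float32(88.4))
flange tops 310
plate 2200 (array([ 587.5, -206.1]), array([586.6, 587.5]), np.float32(164.0))
[[0.64, -0.204, 0.121], [0.638, -0.189, 0.12], [0.597, -0.24, 0.122], [0.617, -0.206, 0.122], [0.632, -0.178, 0.121], [0.611, -0.207, 0.121], [0.586, -0.246, 0.119], [0.617, -0.2, 0.117], [0.626, -0.179, 0.117], [0.605, -0.205, 0.118], [0.609, -0.183, 0.121], [0.586, -0.213, 0.121], [0.594, -0.194, 0.121], [0.574, -0.221, 0.121], [0.584, -0.198, 0.121], [0.597, -0.185, 0.117], [0.577, -0.212, 0.117], [0.582, -0.19, 0.119], [0.559, -0.216, 0.121], [0.567, -0.195, 0.121], [0.548, -0.221, 0.122], [0.556, -0.204, 0.121], [0.564, -0.192, 0.119], [0.541, -0.218, 0.12], [0.54, -0.207, 0.121], [0.578, -0.152, 0.118], [0.562, -0.153, 0.119]]
```

```bash
cat >> h.py <<'E'
def down(yaw): # tool y axis at angle yaw (rad), z down
    y=np.array([np.cos(yaw),np.sin(yaw),0]); z=np.array([0,0,-1.]); return np.stack([np.cross(y,z),y,z],1)
E
python3 - <<'E'
from h import *
print(manip.get_clock(),manip.get_tool_rot().round(2).tolist())
for nm,p,yy in (('rack',[.549,.257,.25],(1,181,-179)),('gap',[.589,-.207,.3],(90,-90))):
    for y in yy:
        q=manip.ik(p,down(np.radians(y))); print(nm,y,None if q is None else np.round(q,2))
E
```

```text
1.1 [[-0.96, 0.3, 0.0], [0.3, 0.96, 0.0], [-0.0, 0.0, -1.0]]
rack 1 [-0.8   0.44  0.38  1.86 -0.21  0.88 -0.3 ]
rack 181 [-0.2   0.46 -0.48  1.83  0.26  0.92  2.36]
rack -179 [-0.2   0.46 -0.48  1.83  0.26  0.92  2.36]
gap 90 [-0.04  0.42  0.42  1.77 -0.2   1.    2.02]
gap -90 [-0.34  0.53  0.93  1.78 -0.48  1.07 -0.81]
```

Run:
```python
from h import *
P=np.concatenate([np.load('scene_fl.npy'),np.load('side_fl.npy')])
# pipe flange yaw scan: best yaw is where histogram across y' is sharpest
best=[]
for a in np.arange(-20,20.1,1):
    r=np.radians(a); v=-(P[:,0]-.589)*np.sin(r)+(P[:,1]+.21)*np.cos(r)
    h,_=np.histogram(v,np.arange(-.06,.08,.002)); best.append(((h.astype(float)**2).sum(),a))
print(sorted(best)[-5:])
```

```text
[(np.float64(46033.0), np.float64(14.0)), (np.float64(46949.0), np.float64(10.0)), (np.float64(47653.0), np.float64(13.0)), (np.float64(47873.0), np.float64(11.0)), (np.float64(47877.0), np.float64(12.0))]
```

Run:
```python
from h import *
t=manip.get_clock()
manip.reach([.588,-.206,.30],down(np.radians(-78)))
print(manip.get_clock()-t, manip.get_joints().round(2))
im,d,K=snap('wrist','w1.png'); np.savez('w1.npz',im=im,d=d,M=K['camera_from_world'],k=[K[a] for a in('fx','fy','cx','cy')])
C=np.linalg.inv(K['camera_from_world']); print(C.round(3)); print(proj([.588,-.206,.12],K))
for l in ('pipe_flange','pump'): print(l,[(np.round(x['at'],4),round(x['conf'],2)) for x in models.tip_of('wrist',l)])
```

```text
3.4083 [-0.45  0.66  1.2   1.79 -0.67  1.17 -0.4 ]
[[ 0.21  -0.945 -0.252  0.659]
 [-0.978 -0.203 -0.054 -0.191]
 [-0.     0.258 -0.966  0.465]
 [ 0.     0.     0.     1.   ]]
(np.float64(317.7910373624166), np.float64(221.40836568874403))
pipe_flange [(array([ 0.5911, -0.2076,  0.002 ]), 0.63)]
pump [(array([ 0.5913, -0.1994,  0.0009]), 0.91)]
```

View pics/w1.png

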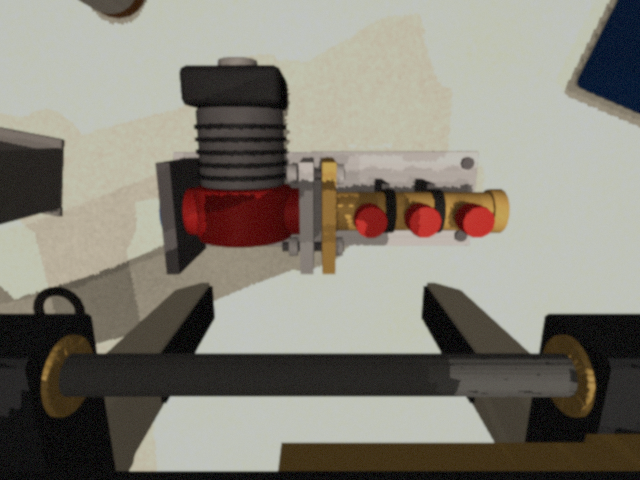

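The wrist view shows the steel flange at u≈300–314 and the brass flange at u≈322–336, rows 158–272. The gap between them runs nearly along the image columns. Next I'll fit both edges.

Run:
```python
from h import *
z=np.load('w1.npz'); im=z['im'].astype(float); fx,fy,cx,cy=z['k']; C=np.linalg.inv(z['M'])
for r in (168,200,220,240,265): print(r,[tuple(int(a) for a in im[r,u]) for u in range(306,330,1)])
```

```text
168 [(188, 177, 170), (189, 178, 171), (190, 180, 173), (190, 182, 174), (190, 180, 172), (188, 179, 171), (174, 165, 157), (139, 131, 125), (93, 86, 83), (82, 76, 72), (87, 82, 77), (90, 85, 78), (83, 78, 74), (77, 72, 67), (78, 67, 58), (112, 89, 58), (156, 128, 71), (180, 149, 78), (189, 158, 85), (191, 159, 85), (190, 158, 84), (191, 158, 86), (189, 157, 83), (190, 158, 84)]
200 [(120, 112, 107), (118, 110, 105), (122, 113, 107), (120, 113, 108), (120, 111, 107), (121, 113, 108), (104, 100, 94), (89, 81, 74), (74, 70, 64), (75, 71, 66), (80, 73, 71), (75, 70, 66), (79, 74, 69), (81, 75, 70), (82, 74, 66), (95, 76, 57), (120, 91, 53), (137, 103, 53), (145, 109, 57), (144, 107, 54), (145, 109, 53), (144, 110, 54), (145, 110, 58), (146, 110, 55)]
220 [(116, 108, 102), (117, 109, 104), (119, 112, 107), (118, 111, 104), (116, 110, 104), (117, 110, 103), (109, 103, 95), (91, 84, 78), (78, 71, 68), (76, 71, 67), (78, 72, 68), (81, 76, 71), (78, 74, 67), (79, 72, 68), (80, 73, 66), (91, 73, 53), (124, 96, 56), (139, 105, 57), (145, 112, 59), (146, 111, 57), (145, 111, 56), (146, 112, 58), (146, 111, 60), (144, 109, 53)]
240 [(118, 112, 104), (119, 111, 106), (118, 111, 104), (118, 111, 106), (121, 116, 108), (113, 107, 99), (107, 100, 95), (94, 90, 84), (96, 91, 89), (104, 98, 93), (102, 95, 91), (100, 94, 90), (97, 91, 86), (100, 93, 87), (96, 87, 81), (96, 83, 66), (111, 86, 54), (121, 94, 50), (124, 93, 45), (125, 94, 46), (124, 91, 47), (126, 95, 45), (129, 95, 49), (127, 95, 49)]
265 [(137, 129, 122), (131, 124, 118), (134, 126, 121), (135, 128, 122), (132, 124, 118), (132, 125, 117), (128, 119, 112), (128, 121, 110), (135, 127, 113), (145, 137, 121), (149, 142, 124), (152, 145, 129), (150, 144, 126), (151, 145, 128), (160, 156, 138), (157, 151, 131), (147, 130, 103), (142, 112, 69), (143, 107, 55), (142, 108, 52), (144, 108, 55), (144, 109, 56), (144, 111, 56), (142, 105, 52)]
```

Run:
```python
from h import *
z=np.load('w1.npz'); im=z['im'].astype(float); fx,fy,cx,cy=z['k']; C=np.linalg.inv(z['M'])
def bp(u,v,h=.12):
    r=C[:3,:3]@np.array([(u-cx)/fx,(v-cy)/fy,1]); return C[:3,3]+r*(h-C[2,3])/r[2]
def edge(p,u0):
    t=(p[:4].mean()+p[-3:].mean())/2; i=np.where((p[:-1]-t)*(p[1:]-t)<=0)[0][0]; return u0+i+(t-p[i])/(p[i+1]-p[i])
A=[];B=[]
for r in range(165,268):
    B.append(bp(edge(im[r,314:328,0]-im[r,314:328,2],314),r))
    if r<228: A.append(bp(edge(im[r,306:318,1],306),r))
A=np.array(A);B=np.array(B)
fb=np.polyfit(B[:,0],B[:,1],1); fa=np.polyfit(A[:,0],A[:,1],1)
print('brass yaw',np.degrees(np.arctan(fb[0])),'steel',np.degrees(np.arctan(fa[0])), 'rms',np.std(B[:,1]-np.polyval(fb,B[:,0])))
for x in (.57,.589,.60): print(x,np.polyval(fb,x),np.polyval(fa,x),'gap',(np.polyval(fa,x)-np.polyval(fb,x))*np.cos(np.arctan(fb[0])))
# ends of the brass flange along column 329
col=im[140:290,329]; s=col[:,0]-col[:,2]; k=np.where(s>55)[0]+140; print(k.min(),k.max(),bp(329,k.min()),bp(329,k.max()),bp(329,k.max(),.12))
```

```text
brass yaw 12.60325706577059 steel 11.956005864108496 rms 0.00019624113550690422
0.57 -0.21338902843236957 -0.2050276776794248 gap 0.008159878652590765
0.589 -0.20914089119359272 -0.201004348666019 gap 0.007940487325359845
0.6 -0.2066814433185114 -0.19867505292141563 gap 0.007813471293805104
161 272 [ 0.64099913 -0.20434174  0.12      ] [ 0.54419288 -0.22582923  0.12      ] [ 0.54419288 -0.22582923  0.12      ]
```

Run:
```python
from h import *
t=manip.get_clock(); R=down(np.radians(.9))
manip.reach([.549,.257,.23],R)
snap('wrist','w2.png')
manip.move_linear([.549,.257,.123],vel=.1)
f0=manip.get_ft_force()
manip.gripper_to(.0,effort=50)
print(manip.get_opening(),(manip.get_ft_force()-f0).round(2),manip.get_tool_pos().round(4))
b=manip.move_linear([.549,.257,.275],vel=.1)
print(manip.get_clock()-t,manip.get_clock(),manip.get_opening(),(manip.get_ft_force()-f0).round(2))
snap('side','s2.png')
```

```text
0.023980470384908116 [-0.01 -0.18 -0.15] [0.5489 0.257  0.123 ]
5.7250000000000005 10.3833 0.02369319813561794 [-0.36  0.47 -0.9 ]
```

View pics/s2.png

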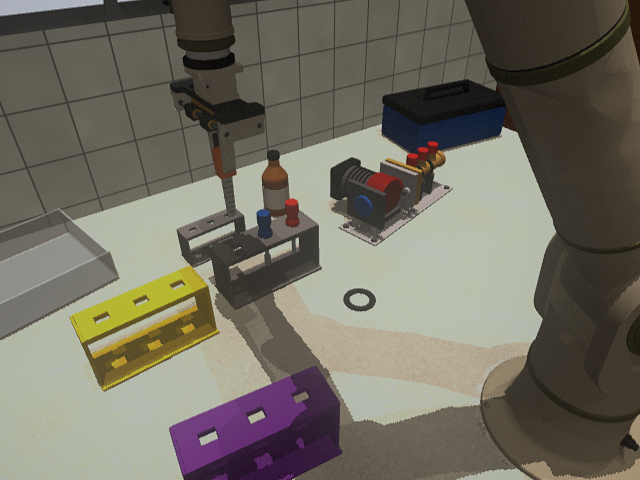

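The gauge is out of the rack and hangs straight at about (230,190). I'll move it over the gap and check from close by.

Run:
```python
from h import *
t=manip.get_clock(); R=down(np.radians(-77.7))
manip.reach([.590,-.2049,.275],R)
manip.move_linear([.590,-.2049,.228],vel=.1)
manip.dwell(.3)
print(manip.get_clock(),manip.get_tool_pos().round(4),manip.get_ft_force().round(2),np.degrees(np.arctan2(manip.get_tool_rot()[1,1],manip.get_tool_rot()[0,1])))
im,d,K=snap('wrist','w3.png',(220,120,420,320),3.0)
np.savez('w3.npz',im=im,d=d,M=K['camera_from_world'],k=[K[a] for a in('fx','fy','cx','cy')])
print(proj([.59,-.2049,.131],K),[(np.round(x['at'],4),round(x['conf'],2)) for x in models.tip_of('wrist','gauge')])
```

```text
13.0417 [ 0.5902 -0.205   0.2284] [-0.   -0.77 -0.99] -77.69563311568625
(np.float64(316.57015159165906), np.float64(245.87486242872123)) [(array([ 0.5893, -0.2032,  0.134 ]), 0.94)]
```

View pics/w3.png

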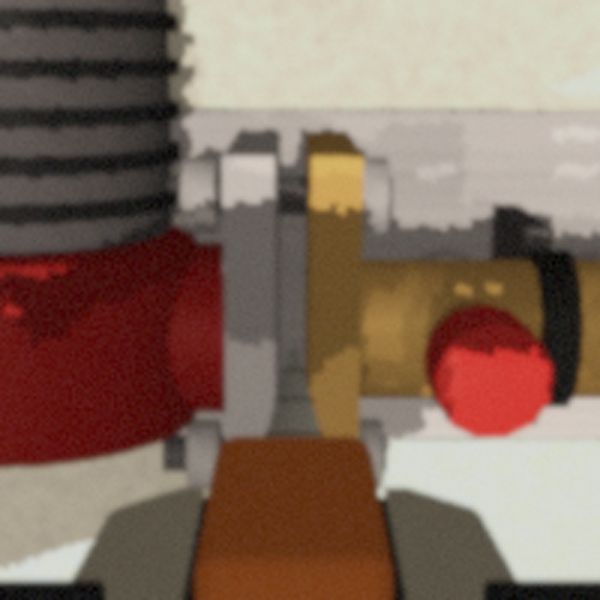

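The blade is in line with the gap (crop x≈278–308), and the handle and jaws are square to the flanges. I'll descend under force guard.

Run:
```python
from h import *
a=np.radians(12.3); n=np.array([-np.sin(a),np.cos(a),0]); x=np.array([np.cos(a),np.sin(a),0])
f0=manip.get_ft_force()
p=np.array([.590,-.2049,.228])
p[2]=.195; b=manip.move_linear(p,vel=.05,until_force=4)
manip.dwell(.2); f=manip.get_ft_force()-f0
print(b,manip.get_tool_pos().round(4),'n,x,z',f@n,f@x,f[2])
if not b:
    p[2]=.15; b=manip.move_linear(p,vel=.02,until_force=4)
    manip.dwell(.2); f=manip.get_ft_force()-f0
    print(b,manip.get_tool_pos().round(4),'n,x,z',f@n,f@x,f[2],manip.get_wrist_torque().round(2))
np.save('f0.npy',f0); print(manip.get_clock())
```

```text
False [ 0.5902 -0.205   0.1953] n,x,z -0.6296197159273077 0.2146817224502944 -0.33285147393369224
True [ 0.59   -0.2047  0.162 ] n,x,z -1.4568251940135621 0.6806221628137167 1.2551481793004395 [-0.24 -0.22  0.  ]
15.85
```

Run:
```python
from h import *
a=np.radians(12.3); n=np.array([-np.sin(a),np.cos(a),0]); x=np.array([np.cos(a),np.sin(a),0]); f0=np.load('f0.npy')
p=manip.get_tool_pos(); p[:2]=[.590,-.2049]
for i in range(12):
    p[2]-=.0007; manip.move_linear(p,vel=.01); manip.dwell(.15)
    f=np.mean([manip.get_ft_force() for _ in range(3)],0)-f0; q=manip.get_tool_pos()
    print(p.round(4),q.round(4),'n,x,z',(f@n).round(2),(f@x).round(2),f[2].round(2),manip.get_opening().round(4))
    if f[2]>9 or abs(f@n)>6: break
print(manip.get_clock())
```

```text
Traceback (most recent call last):
AttributeError: 'float' object has no attribute 'round'
```

```bash
cat > press.py <<'E'
from h import *
a=np.radians(12.3); n=np.array([-np.sin(a),np.cos(a),0]); x=np.array([np.cos(a),np.sin(a),0]); f0=np.load('f0.npy')
def read():
    manip.dwell(.15); f=np.mean([manip.get_ft_force() for _ in range(3)],0)-f0
    print(manip.get_tool_pos().round(4),'n,x,z',round(f@n,2),round(f@x,2),round(f[2],2),'open',round(manip.get_opening(),4)); return f
E
python3 - <<'E'
from press import *
p=manip.get_tool_pos(); read(); p[:2]=[.590,-.2049]
for i in range(10):
    p[2]-=.0007; manip.move_linear(p,vel=.01); f=read()
    if f[2]>9 or abs(f@n)>6: break
print(p,manip.get_clock())
E
```

```text
[ 0.5901 -0.2048  0.1617] n,x,z -0.1 0.85 6.39 open 0.0239
[ 0.5901 -0.2048  0.1616] n,x,z 0.62 0.41 8.19 open 0.0238
[ 0.5902 -0.2048  0.1611] n,x,z 0.65 -0.25 10.06 open 0.0238
[ 0.59       -0.2049      0.16027173] 17.2
```

Snug at about 10 N, with lateral force well balanced at 0.65 N. Next I'll check for pump shift against the first pictures and look at the result.

Run:
```python
from press import *
f=read()
for c in ('scene','side'):
    im,d,K=snap(c,c+'9.png'); W=cloud(d,K)
    old=cv2.cvtColor(cv2.imread(f'pics/{c}1.png'),cv2.COLOR_BGR2GRAY); new=cv2.cvtColor(im,cv2.COLOR_RGB2GRAY)
    boxes={'scene':{'motor':(152,225,212,296),'fan':(216,200,242,262),'caps':(76,186,146,222)},'side':{'motor':(330,156,366,200),'fan':(345,185,375,222),'caps':(408,140,446,180)}}[c]
    for k,(a0,b0,a1,b1) in boxes.items():
        r=cv2.matchTemplate(new[b0-6:b1+6,a0-6:a1+6],old[b0:b1,a0:a1],cv2.TM_CCOEFF_NORMED); _,m,_,l=cv2.minMaxLoc(r)
        s=lambda v:0 if v[1]*2==v[0]+v[2] else .5*(v[0]-v[2])/(v[0]-2*v[1]+v[2])
        i,j=l[1],l[0]; print(c,k,round(m,3),'shift px',round(j-6+(s(r[i,j-1:j+2]) if 0<j<12 else 0),2),round(i-6+(s(r[i-1:i+2,j]) if 0<i<12 else 0),2))
    print([(np.round(t['at'],4),round(t['conf'],2)) for l in('gauge','pump') for t in models.tip_of(c,l)])
im=cv2.imread('pics/side9.png')[80:280,300:500]; cv2.imwrite('pics/side9c.png',cv2.resize(im,None,fx=3,fy=3,interpolation=cv2.INTER_CUBIC))
print(manip.get_clock())
```

```text
[ 0.5902 -0.2048  0.1611] n,x,z 1.9 0.49 9.37 open 0.024
scene motor 0.966 shift px 0.09 0.1
scene fan 0.967 shift px -0.02 -0.34
scene caps 0.839 shift px -0.28 0.32
[(array([ 0.5893, -0.2024,  0.004 ]), 0.94), (array([0.5468, 0.1928, 0.0365]), 0.7)]
side motor 0.997 shift px 0.11 -0.03
side fan 0.956 shift px 0.02 -0.03
side caps 0.952 shift px -0.01 -0.01
[(array([ 0.5876, -0.2002, -0.0006]), 0.86)]
17.65
```

View pics/side9c.png

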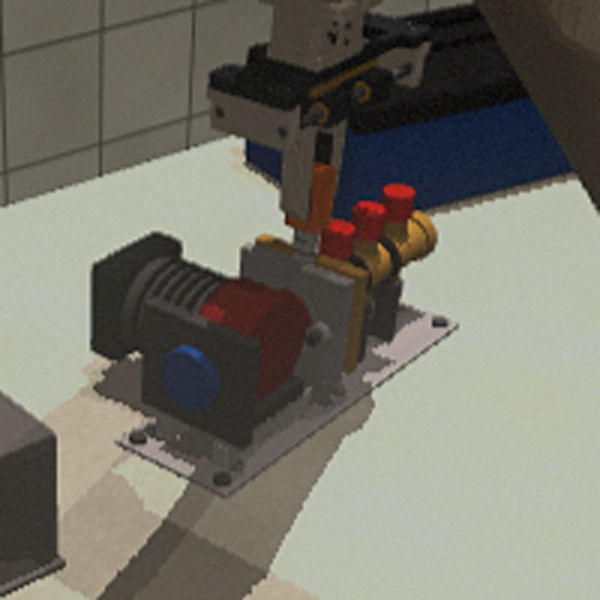

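The blade stands upright between the flanges and the pump has shifted under about 0.1 px. A vertical force of 10 N with almost no net lateral force means both faces carry load. I'll take one last small press and then hand in.

Run:
```python
from press import *
manip.move_linear([.590,-.2049,.1598],vel=.01); manip.dwell(.5); read(); f=read()
print(manip.get_qd().round(4).max(),manip.get_tool_rot()[:,2].round(3),manip.get_clock())
if f[2]>6 and abs(f@n)<5: manip.close_job(); print('closed')
```

```text
[ 0.5902 -0.2048  0.1609] n,x,z 1.93 -1.0 12.11 open 0.0239
[ 0.5902 -0.2048  0.1608] n,x,z 1.97 0.0 12.05 open 0.0235
0.0015 [-0.     0.002 -1.   ] 18.7
the job is handed in; nothing more can be done
closed
```

I took the gauge out of the large grey rack and slid it upright and square into the flange gap. It is snug, and I handed the job in at about 18.7 s with the arm still holding it. No verdict was reported.

**Last checks:**
- **Snugness:** it was pressing down with about 12 N. The net sideways force was only about 2 N, so both faces must be carrying load. I could not measure the force on each face separately.
- **Upright and still:** the tool axis was vertical within 0.002 rad, and the arm was standing still.
- **Pump:** it showed no visible shift. Its motor moved about 0.1 px in both camera views. The one larger reading, 0.3 px on part of it in the scene view, was matched by the fixed valve caps, so I put it down to noise. These pictures were taken before the final press from about 10 N to 12 N.

**Gap reading:** the tip sits about 56 mm below the flange tops, which gives a gap of about 8.5 mm. My camera measurement of the gap was about 7.9 mm. I put that 0.6 mm difference down to image resolution (about 0.9 mm per pixel).

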